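# Make up a wiring kit and a rework kit

## Task

Make up two kits from the stock on the bench, one thing in the middle of each bay, flat on its floor. The wiring kit, in the three-bay tray, gets one solder reel and both rolls of white tape; the rework kit, in the two-bay tray, gets the other solder reel and the dropper bottle, which must be kept upright all the time. Which bay of its tray a thing takes does not matter.

Things in the scene. Friction and masses are not known exactly. Their poses are not given: they have to be found in the camera images.
- reel_1_center (a point): Reel of solder wire standing flat on its flange: blue flanges 56 mm in diameter, silver wire between them, 36 mm high, about 0.26 kg. The point is its centre, half-way up (18 mm above its underside); z points up. Same kind as the other reel and interchangeable with it.
- reel_2_center (a point): Reel of solder wire standing flat on its flange: blue flanges 56 mm in diameter, silver wire between them, 36 mm high, about 0.26 kg. The point is its centre, half-way up (18 mm above its underside); z points up. Same kind as the other reel and interchangeable with it.
- tape_1_center (a point): Low roll of white tape lying flat: 52 mm in diameter, 18 mm high, about 0.03 kg. The point is its centre, half-way up (9 mm above its underside); z points up. Same kind as the other white tape roll and interchangeable with it.
- tape_2_center (a point): Low roll of white tape lying flat: 52 mm in diameter, 18 mm high, about 0.03 kg. The point is its centre, half-way up (9 mm above its underside); z points up. Same kind as the other white tape roll and interchangeable with it.
- bottle_center (a point): Small dropper bottle standing upright: round body 34 mm in diameter up to 64 mm above its foot, then a narrower cap with a thin nozzle, 96 mm high in all, about 0.055 kg. The point is on its axis, half-way up (48 mm above its underside); z points up to the nozzle.
- tray3_bay1 (a point): First bay of the three-bay kit tray (seen along the tray's y axis, from -y to +y). The point is the centre of the bay's floor, 3 mm above the bench. Axes are the tray's: x across the tray, y along its row of bays, z up. Each bay is open above, 100 mm (x) by 76 mm (y) inside, between walls 3 mm thick that rise 5 mm above its floor; bay centres are 79 mm apart. The grey plastic tray is fixed to the bench, 240 mm long (y), 106 mm wide and 8 mm high overall.
- tray3_bay2 (a point): Second bay of the three-bay kit tray (seen along the tray's y axis, from -y to +y). The point is the centre of the bay's floor, 3 mm above the bench. Axes are the tray's: x across the tray, y along its row of bays, z up. Each bay is open above, 100 mm (x) by 76 mm (y) inside, between walls 3 mm thick that rise 5 mm above its floor; bay centres are 79 mm apart. The grey plastic tray is fixed to the bench, 240 mm long (y), 106 mm wide and 8 mm high overall.
- tray3_bay3 (a point): Third bay of the three-bay kit tray (seen along the tray's y axis, from -y to +y). The point is the centre of the bay's floor, 3 mm above the bench. Axes are the tray's: x across the tray, y along its row of bays, z up. Each bay is open above, 100 mm (x) by 76 mm (y) inside, between walls 3 mm thick that rise 5 mm above its floor; bay centres are 79 mm apart. The grey plastic tray is fixed to the bench, 240 mm long (y), 106 mm wide and 8 mm high overall.
- tray2_bay1 (a point): First bay of the two-bay kit tray (seen along the tray's y axis, from -y to +y). The point is the centre of the bay's floor, 3 mm above the bench. Axes are the tray's: x across the tray, y along its row of bays, z up. Each bay is open above, 100 mm (x) by 76 mm (y) inside, between walls 3 mm thick that rise 5 mm above its floor; bay centres are 79 mm apart. The grey plastic tray is fixed to the bench, 161 mm long (y), 106 mm wide and 8 mm high overall.
- tray2_bay2 (a point): Second bay of the two-bay kit tray (seen along the tray's y axis, from -y to +y). The point is the centre of the bay's floor, 3 mm above the bench. Axes are the tray's: x across the tray, y along its row of bays, z up. Each bay is open above, 100 mm (x) by 76 mm (y) inside, between walls 3 mm thick that rise 5 mm above its floor; bay centres are 79 mm apart. The grey plastic tray is fixed to the bench, 161 mm long (y), 106 mm wide and 8 mm high overall.
Mind the look-alikes: they are no part of the job. Leave any pink, red or turquoise look-alike of the part that bears reel_2_center alone.

How it is judged (in metres and radians):
At the end, for the whole second after the job is handed in: One reel and both white tape rolls are in the three-bay tray, the other reel and the bottle in the two-bay tray, each within 15 mm of the middle of a bay of its own, flat on the bay's floor (height within 3 mm, tilt under 0.1 rad), released and at rest (((((horizontal distance between reel_1_center and tray3_bay1 below 0.015 m and z of reel_1_center in the frame of tray3_bay1 between 0.015 and 0.021 m) or (horizontal distance between reel_1_center and tray3_bay2 below 0.015 m and z of reel_1_center in the frame of tray3_bay2 between 0.015 and 0.021 m) or (horizontal distance between reel_1_center and tray3_bay3 below 0.015 m and z of reel_1_center in the frame of tray3_bay3 between 0.015 and 0.021 m)) and ((horizontal distance between reel_2_center and tray2_bay1 below 0.015 m and z of reel_2_center in the frame of tray2_bay1 between 0.015 and 0.021 m) or (horizontal distance between reel_2_center and tray2_bay2 below 0.015 m and z of reel_2_center in the frame of tray2_bay2 between 0.015 and 0.021 m))) or (((horizontal distance between reel_2_center and tray3_bay1 below 0.015 m and z of reel_2_center in the frame of tray3_bay1 between 0.015 and 0.021 m) or (horizontal distance between reel_2_center and tray3_bay2 below 0.015 m and z of reel_2_center in the frame of tray3_bay2 between 0.015 and 0.021 m) or (horizontal distance between reel_2_center and tray3_bay3 below 0.015 m and z of reel_2_center in the frame of tray3_bay3 between 0.015 and 0.021 m)) and ((horizontal distance between reel_1_center and tray2_bay1 below 0.015 m and z of reel_1_center in the frame of tray2_bay1 between 0.015 and 0.021 m) or (horizontal distance between reel_1_center and tray2_bay2 below 0.015 m and z of reel_1_center in the frame of tray2_bay2 between 0.015 and 0.021 m)))) and ((horizontal distance between tape_1_center and tray3_bay1 below 0.015 m and z of tape_1_center in the frame of tray3_bay1 between 0.006 and 0.012 m) or (horizontal distance between tape_1_center and tray3_bay2 below 0.015 m and z of tape_1_center in the frame of tray3_bay2 between 0.006 and 0.012 m) or (horizontal distance between tape_1_center and tray3_bay3 below 0.015 m and z of tape_1_center in the frame of tray3_bay3 between 0.006 and 0.012 m)) and ((horizontal distance between tape_2_center and tray3_bay1 below 0.015 m and z of tape_2_center in the frame of tray3_bay1 between 0.006 and 0.012 m) or (horizontal distance between tape_2_center and tray3_bay2 below 0.015 m and z of tape_2_center in the frame of tray3_bay2 between 0.006 and 0.012 m) or (horizontal distance between tape_2_center and tray3_bay3 below 0.015 m and z of tape_2_center in the frame of tray3_bay3 between 0.006 and 0.012 m)) and ((horizontal distance between bottle_center and tray2_bay1 below 0.015 m and z of bottle_center in the frame of tray2_bay1 between 0.045 and 0.051 m) or (horizontal distance between bottle_center and tray2_bay2 below 0.015 m and z of bottle_center in the frame of tray2_bay2 between 0.045 and 0.051 m)) and angle between each of reel_1_center, reel_2_center, tape_1_center, tape_2_center, bottle_center's own z axis and vertical below 0.1 rad and linear speed of each of reel_1, reel_2, tape_1, tape_2, bottle below 0.02 m/s); the robot touches nothing.
It fails at once if the dropper bottle is tipped by more than 0.6 rad (angle between bottle_center's own z axis and vertical above 0.6 rad).
It also fails if it takes over 128 s, if anything falls off the work surface, if the arm or the gripper's body presses on something with over 40 N, if the wrist force passes 120 N, or if a joint passes its speed limit or range.

## Robot

A 6-joint arm with a two-finger parallel gripper is mounted at the origin on a cart in front of the work surface, level with it; the furniture and walls round the work are solid. World frame = base frame: x ahead of the robot, y to its left, z up, the work surface at z = 0. Lengths are in m, angles in degrees, forces in N, time in s.
With the tool pointing down it reaches from about 0.4 to 0.825 m from the base axis. Payload 7 kg.
Tool frame: the origin (TCP) lies between the finger pads; the fingertips stand 25 mm ahead of it and the grasp point (between the pads) lies 6 mm ahead of it; z points along the fingers, y is the line along which they close (so a half turn about z gives the same grasp; the last joint's range is limited). The gripper opens to 88 mm and grips with 3 to 60 N. Pads are 19 mm wide; open, the fingers measure 130 mm over their backs; the gripper's body (78 mm by 193 mm) begins 47 mm behind the grasp point.
Start: joints at [81.881, 20.546, 0.682, 0, -70.136, -16.507], TCP at [0.281, 0.614, 0.252] pointing down, gripper open.
Joint ranges: [-176.03, 176.03], [-82.01, 121.73], [-58.28, 71.71], [-173.87, 95.51], [-174.79, -0.11], [-173.66, 173.66]. Speed limits (degrees/s): [136.94, 136.94, 172.46, 180, 180, 180].

## Interface

Orientations are given as [roll, pitch, yaw] about the fixed x, y, z axes, in that order (R = Rz(yaw) Ry(pitch) Rx(roll)).
In Python, from plant import r gives the robot as it stands.
- The arm moves only by the shell command python3 -m crank 'ROWS' [FORCE]. ROWS is JSON, a list of rows, each a list of 3 entries, a list of its own where there are three numbers: the turn, a rotation vector about the tool's x, y, z in degrees, then the shift along the tool's x, y, z in cm, then the closure, from -1 (fully open) to 1 (shut). In form: [[[wx, wy, wz], [dx, dy, dz], fingers], ...]. A call has 1 to 8 rows; each row shifts and turns the commanded pose from where the row before left it, along the tool's axes as they then stand; what a row does not reach is not made up. A row lasts 1/10 s, in which the tool goes at most 50 mm and 8.59 degrees, less where a joint would pass 70% of its speed; a pose out of reach is approached as far as the arm can. A call with a gripper value outside its range is refused whole. The fingers move at their own pace and stop on an object; FORCE is the grip in N (left out, the last holds). Time passes only in rows, so rows that do not move let the fingers close. It gives the time, the measured TCP pose, the force, the opening and the grip force at its end, in the units of the state.
- r.get_state(): the state, without advancing time (a new reading comes with each control period).
- r.capture(name): name is "scene" or "top" or "wrist"; returns a dict with "color" (480x640x3 uint8, red, green, blue), "range_z" (480x640 float32, m along the optical axis (not along the pixel's ray), 0 where there is no reading), "intrinsics" (3x3 intrinsics, pixels), "k1" (the pictures are not rectified: a ray, as slopes to the right and down, at radius r is drawn at 1 + k1 r^2 times it, then the intrinsics apply), "world_from_camera" (4x4, takes a point from camera to world coordinates); the wrist camera has in their place "hand_eye" (4x4, takes a point from camera to tool coordinates, whose origin is the TCP and whose axes are the flange's). Camera axes: x right, y down, z forward; pixel columns grow to the right and rows downward; lengths in m; the calibration is good to about 2 mm. A picture is of the moment at which its call begins: read the wrist's pose just before it.
- r.close_job(): hands the job in; it is judged then, once.
The state is a dict: "time_s": time; "joints": joint angles; "qd": joint speeds; "joint_torque": joint torques, N m; "tcp_pos": TCP position; "eef_rot": TCP orientation; "contact_force": force on the tool from outside, world axes, zero at the start; "moment": the same for the moment, N m; "gripper_width": finger opening in m; "gripper_force": force on a finger pad.
Only numpy, scipy, OpenCV 4.12 (cv2) and the standard library are available. Lean on these libraries where they do the work, as an engineer would, in place of code of your own. Each camera call takes 0.05 s, during which the arm holds its last target. There are 200 camera calls.

## Working session

There is one attempt and no reset: what is moved stays moved. The work goes in short steps, Python scripts to look and compute and a shell command to move; the robot and the scene stay as the last step left them, time stands still between calls to the robot, and variables do not carry over. Pictures are saved under pics/ and viewed, at most 14 in all, crops included, and the job is handed in when it is done.

```bash
ls; mkdir -p pics; cat > h.py <<'E'
import numpy as np, cv2
from plant import r
def rays(c,uv):
    K=np.array(c["intrinsics"]);uv=np.asarray(uv,float).reshape(-1,1,2)
    return cv2.undistortPoints(uv,K,np.array([c["k1"],0,0,0.]))[:,0]
def toplane(c,uv,z,T=None):
    T=np.array(c["world_from_camera"]) if T is None else T
    p=rays(c,uv); d=np.c_[p,np.ones(len(p))]@T[:3,:3].T
    return T[:3,3]+d*((z-T[2,3])/d[:,2])[:,None]
E
python3 - <<'E'
from h import *
s=r.get_state();print(s)
for n in("top","scene"):
    c=r.capture(n);cv2.imwrite(f"pics/{n}0.png",c["color"][...,::-1]);np.save(f"{n}0.npy",c,allow_pickle=True)
    print(n,c["intrinsics"],c["k1"],c["world_from_camera"])
E
```

```text
pics
{'time_s': 0.0, 'joints': array([ 8.18820352e+01,  2.05909538e+01,  6.31956535e-01, -1.96243200e-02,
       -7.01365112e+01, -1.65067370e+01]), 'qd': array([ 0.00995733, -0.01187368, -0.01468045,  0.10176697,  0.00030238,
       -0.02711114]), 'joint_torque': array([ 2.98290543e-03, -5.82719851e+01,  2.93054008e+01,  6.99717969e+00,
        6.97008902e-03, -1.39109920e-04]), 'tcp_pos': array([0.28109027, 0.6131741 , 0.25061585]), 'eef_rot': array([ 1.79903186e+02, -9.45151547e-03, -2.46313771e+01]), 'contact_force': array([ 0.76173577, -0.8384589 , -0.14048909]), 'moment': array([-0.02220625, -0.05810226,  0.06450717]), 'gripper_force': 0.0, 'gripper_width': 0.08752497816942977}
top [[623.84316752   0.         318.63563025]
 [  0.         623.84316752 241.31808736]
 [  0.           0.           1.        ]] -0.10034778245103901 [[-0.00621636 -0.98845674  0.15137579  0.29612538]
 [-0.99997674  0.00656932  0.00183167 -0.02155057]
 [-0.00280496 -0.15136089 -0.98847459  1.55004576]
 [ 0.          0.          0.          1.        ]]
scene [[473.47872713   0.         320.33006822]
 [  0.         473.47872713 237.64301165]
 [  0.           0.           1.        ]] 0.013451664607000636 [[ 0.48591014 -0.64543556  0.58932527 -0.03329267]
 [-0.87391727 -0.36855301  0.31691843 -0.30697119]
 [ 0.01264717 -0.66901541 -0.74314092  0.76125194]
 [ 0.          0.          0.          1.        ]]
```

View pics/top0.png

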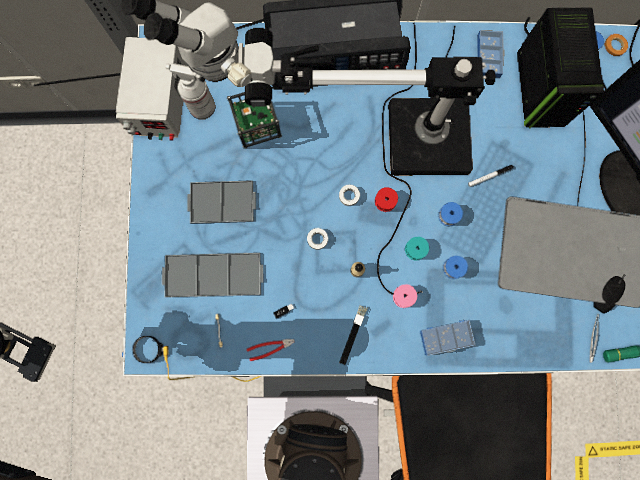

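View pics/scene0.png

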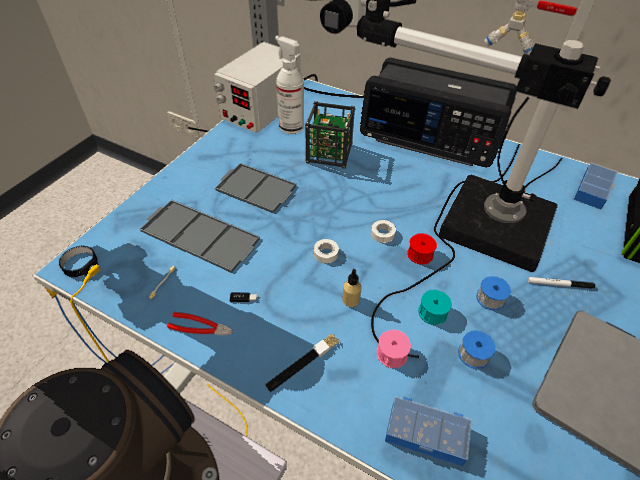

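Candidates in the top picture:
- **Reels:** blue at (451,213) and (456,267). The look-alikes are red (387,199), turquoise (417,248) and pink (405,296), and the blue boxes at (490,53) and (450,338) are not reels.
- **White tapes:** (349,195) and (317,238). The orange ring at (616,44) is not one.
- **Dropper bottle:** (358,269). The big spray bottle at (195,95) is not it.
- **Trays:** three-bay at (213,275), two-bay at (223,202).

I choose the two blue reels, both white rolls and the amber bottle. Next I measure them and check the choice in a close crop.

```bash
python3 - <<'E'
from h import *
c=np.load("top0.npy",allow_pickle=True).item()
im=c["color"];hsv=cv2.cvtColor(im,cv2.COLOR_RGB2HSV)
cv2.imwrite("pics/crop0.png",cv2.resize(im[170:320,290:490][...,::-1],None,fx=4,fy=4,interpolation=cv2.INTER_CUBIC))
def near(m,u,v,rad=24):
    z=np.zeros(m.shape,np.uint8);cv2.circle(z,(u,v),rad,1,-1);return ((m>0)&(z>0)).astype(np.uint8)
H,S,V=cv2.split(hsv)
print("hsv",[hsv[v,u] for u,v in((451,207),(420,215),(349,187),(358,262))])
def rep(n,m,zt):
    cs,_=cv2.findContours(m,cv2.RETR_EXTERNAL,cv2.CHAIN_APPROX_NONE);k=max(cs,key=cv2.contourArea)
    w=toplane(c,k[:,0,:],zt)[:,:2].astype(np.float32);(x,y),R=cv2.minEnclosingCircle(w)
    M=cv2.moments(w.reshape(-1,1,2));print(n,"circ",round(x,4),round(y,4),round(R,4),"cent",round(M["m10"]/M["m00"],4),round(M["m01"]/M["m00"],4), "px",k[:,0].mean(0).round(1))
for n,u,v in(("blueA",451,213),("blueB",456,267)): rep(n,near((H>104)&(S>150),u,v,18),.036)
for n,u,v in(("tapeA",349,195),("tapeB",317,238)): rep(n,near((S<60)&(V>150),u,v,18),.018)
print("other reels",toplane(c,[(387,199),(417,248),(405,296)],.036).round(3)[:,:2].tolist())
for n,u,v in(("tray2",223,202),("tray3",213,275)):
    m=near((S<60)&(V<150)&(V>50),u,v,62)
    m=cv2.morphologyEx(m,cv2.MORPH_CLOSE,np.ones((5,5)))
    cs,_=cv2.findContours(m,cv2.RETR_EXTERNAL,cv2.CHAIN_APPROX_NONE);k=min([q for q in cs if cv2.contourArea(q)>1500],key=lambda q:np.hypot(*(q[:,0].mean(0)-(u,v))))
    w=toplane(c,k[:,0,:],.008)[:,:2].astype(np.float32);print(n,cv2.minAreaRect(w))
# depth: height map
d=c["range_z"];vv,uu=np.mgrid[0:480,0:640]
p=rays(c,np.c_[uu.ravel(),vv.ravel()].astype(float));P=np.c_[p,np.ones(len(p))]*d.ravel()[:,None]
T=c["world_from_camera"];W=(P@T[:3,:3].T+T[:3,3]).reshape(480,640,3);np.save("W.npy",W)
for n,u,v in(("bot",358,269),("boom",350,77),("boom2",470,77),("base",430,130),("tray3",213,275),("laptop",540,250),("bench",320,330),("box",450,335),("pcb",255,120),("arm",310,430),("bluA",446,210)):print(n,W[v,u].round(3))
b=W[255:285,345:372];q=b[(b[...,2]>.02)];print("bottle pts",len(q),q.max(0),np.median(q,0),q[q[:,2]>.085].mean(0))
E
```

```text
hsv [array([107, 156, 195], dtype=uint8), array([102,  90, 204], dtype=uint8), array([ 24,  16, 241], dtype=uint8), array([ 19, 115, 153], dtype=uint8)]
blueA circ 0.5986 -0.3489 0.0272 cent 0.5982 -0.349 px [451.4 212.3]
blueB circ 0.4641 -0.3554 0.027 cent 0.4638 -0.3556 px [456.2 266.1]
tapeA circ 0.6494 -0.0946 0.0275 cent 0.6501 -0.0953 px [348.6 194.3]
tapeB circ 0.5383 -0.0147 0.0274 cent 0.5394 -0.0146 px [316.8 238. ]
other reels [[0.633, -0.189], [0.51, -0.26], [0.392, -0.228]]
tray2 ((0.6363391280174255, 0.22846151888370514), (0.10628246515989304, 0.1735800802707672), 0.6166678071022034)
tray3 ((0.45065373182296753, 0.2477976679801941), (0.10567854344844818, 0.25115475058555603), 1.1528258323669434)
bot [ 0.454 -0.111  0.083]
boom [ 0.812 -0.085  0.366]
boom2 [ 0.802 -0.322  0.389]
base [ 0.775 -0.283  0.146]
tray3 [0.45  0.246 0.003]
laptop [ 0.504 -0.572  0.023]
bench [ 0.312 -0.021  0.001]
box [ 0.297 -0.334  0.038]
pcb [0.822 0.135 0.089]
arm [0.105 0.001 0.237]
bluA [ 0.604 -0.335  0.039]
bottle pts 169 [ 0.47558309 -0.02155057  1.55004576] [ 0.45540374 -0.11101099  0.05323545] [ 0.44498085 -0.10518146  0.21574612]
```

View pics/crop0.png

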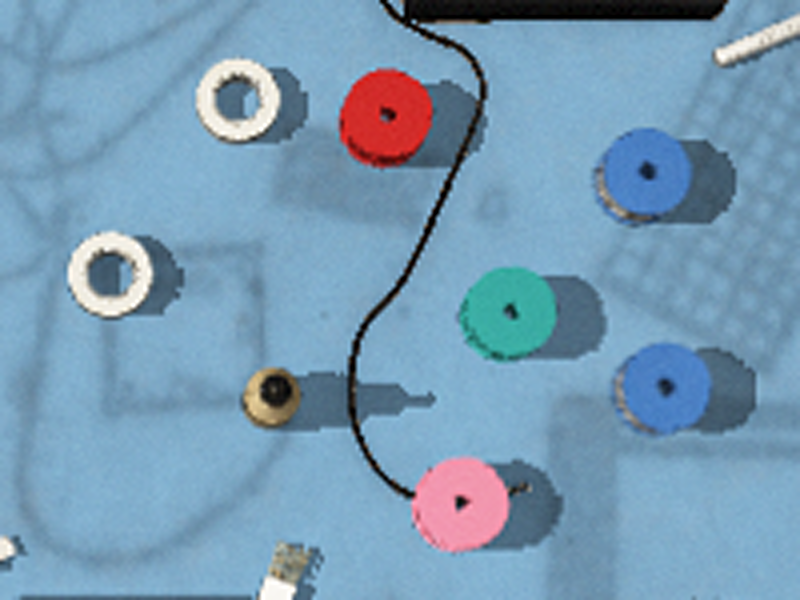

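The close crop confirms the choice: two solid blue reels (at crop pixels (648,172) and (666,386)), two white rings (238,100) and (110,274), and the amber bottle with its black nozzle (272,395). I turn the tool to yaw -90 so that tool y lies along world x, then move over the trays for a check with the wrist camera.

```bash
python3 -m crank '[[[0,0,8.2],[0,0,0],-1],[[0,0,8.2],[0,0,0],-1],[[0,0,8.2],[0,0,0],-1],[[0,0,8.2],[0,0,0],-1],[[0,0,8.2],[0,0,0],-1],[[0,0,8.2],[0,0,0],-1],[[0,0,8.2],[0,0,0],-1],[[0,0,8],[0,0,0],-1]]' 20
python3 -m crank '[[[0,0,0],[4,-2.4,-0.5],-1],[[0,0,0],[4,-2.4,-0.5],-1],[[0,0,0],[4,-2.4,-0.5],-1],[[0,0,0],[4,-2.4,-0.5],-1],[[0,0,0],[4,-2.4,-0.5],-1],[[0,0,0],[4,-2.4,-0.5],-1],[[0,0,0],[4,-2.4,-0.5],-1],[[0,0,0],[4,-2.4,-0.5],-1]]'
python3 - <<'E'
from h import *
c0=np.load("top0.npy",allow_pickle=True).item()
print("cap",toplane(c0,[(359,267.5)],.08),"base edge",toplane(c0,[(390,173),(470,173)],.02).round(3))
from scipy.spatial.transform import Rotation as R
s=r.get_state();c=r.capture("wrist")
T=np.eye(4);T[:3,:3]=R.from_euler('xyz',s["eef_rot"],degrees=True).as_matrix();T[:3,3]=s["tcp_pos"];T=T@np.array(c["hand_eye"])
np.save("w1.npy",(c,T));cv2.imwrite("pics/w1.png",c["color"][...,::-1]);print(s["tcp_pos"],s["eef_rot"]);print(T)
E
```

```text
time_s: 0.9
tcp_pos: [0.2812, 0.6133, 0.251]
eef_rot: [180.0, -0.1, -90.4]
contact_force: [-0.6, 0.4, 0.4]
gripper_width: 0.0876
gripper_force: 0.0
time_s: 1.7
tcp_pos: [0.4736, 0.2917, 0.2917]
eef_rot: [180.0, -0.0, -90.0]
contact_force: [0.5, 0.8, 0.5]
gripper_width: 0.0879
gripper_force: 0.0
cap [[ 0.45784945 -0.11408458  0.08      ]] base edge [[ 0.704 -0.2    0.02 ]
 [ 0.703 -0.404  0.02 ]]Traceback (most recent call last):
  File "<stdin>", line 7, in <module>
    arr = np.asanyarray(arr)
ValueError: setting an array element with a sequence. The requested array has an inhomogeneous shape after 1 dimensions. The detected shape was (2,) + inhomogeneous part.
```

```bash
cat >> h.py <<'E'
from scipy.spatial.transform import Rotation as R
def wrist(name=None):
    s=r.get_state();c=r.capture("wrist")
    T=np.eye(4);T[:3,:3]=R.from_euler('xyz',s["eef_rot"],degrees=True).as_matrix();T[:3,3]=s["tcp_pos"]
    if name: cv2.imwrite(f"pics/{name}.png",c["color"][...,::-1])
    return s,c,T@np.array(c["hand_eye"])
E
python3 - <<'E'
from h import *
s,c,T=wrist("w1");print(s["tcp_pos"],T.round(3))
print(toplane(c,[(0,0),(639,0),(639,479),(0,479)],0,T).round(3)[:,:2])
import pickle;pickle.dump((s,c,T),open("w1.pkl","wb"))
E
```

```text
[0.47589699 0.28715142 0.29269958] [[-1.     0.002  0.002  0.476]
 [ 0.002  0.958  0.286  0.21 ]
 [-0.001  0.286 -0.958  0.426]
 [ 0.     0.     0.     1.   ]]
[[0.771 0.104]
 [0.172 0.106]
 [0.043 0.676]
 [0.9   0.675]]
```

View pics/w1.png

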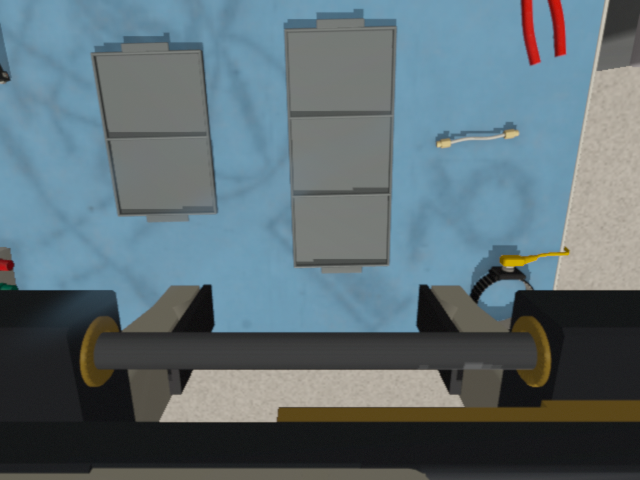

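The wrist view shows both trays in full. Tray 2 has corners (94,53), (203,51), (216,212), (118,214), and tray 3 has (286,29), (395,29), (390,264), (294,266). Casting these onto the rim height gives the bay centres.

```bash
python3 - <<'E'
from h import *
import pickle;s,c,T=pickle.load(open("w1.pkl","rb"))
for n,q,k in(("tray2",[(94,53),(203,51),(216,212),(118,214)],2),("tray3",[(286,29),(395,29),(390,264),(294,266)],3)):
    w=toplane(c,q,.008,T)[:,:2];m=w.mean(0);a=(w[2]+w[3]-w[0]-w[1])/2;L=np.hypot(*a);a/=L
    print(n,m.round(4),"len",L.round(3),"wid",np.hypot(*(w[0]-w[1])).round(3),"dir",a.round(3))
    for i in range(k):print((m+a*.079*(i-(k-1)/2)).round(4))
E
```

```text
tray2 [0.6337 0.2291] len 0.157 wid 0.104 dir [-0.005  1.   ]
[0.6339 0.1896]
[0.6335 0.2686]
tray3 [0.4493 0.2491] len 0.235 wid 0.102 dir [-0.022  1.   ]
[0.4511 0.1701]
[0.4493 0.2491]
[0.4475 0.3281]
```

Bay centres agree with the top view: tray 2 is x 0.634, y 0.189 and 0.268; tray 3 is x 0.450, y 0.170, 0.249 and 0.328. First pick is the tape at (0.539, -0.015).

```bash
python3 -m crank '[[[0,0,0],[3.8,-0.8,2.1],-1],[[0,0,0],[3.8,-0.8,2.1],-1],[[0,0,0],[3.8,-0.8,2.1],-1],[[0,0,0],[3.8,-0.8,2.1],-1],[[0,0,0],[3.8,-0.8,2.1],-1],[[0,0,0],[3.8,-0.8,2.1],-1],[[0,0,0],[3.8,-0.8,2.1],-1],[[0,0,0],[0,0,0],-1]]'
python3 - <<'E'
from h import *
s,c,T=wrist("w2");print(s["tcp_pos"],s["eef_rot"])
hsv=cv2.cvtColor(c["color"],cv2.COLOR_RGB2HSV);H,S,V=cv2.split(hsv)
m=((S<60)&(V>150)).astype(np.uint8)
cs,_=cv2.findContours(m,cv2.RETR_EXTERNAL,cv2.CHAIN_APPROX_NONE)
for k in cs:
    if cv2.contourArea(k)>800:
        w=toplane(c,k[:,0],.018,T)[:,:2].astype(np.float32);print(k[:,0].mean(0).round(),cv2.minEnclosingCircle(w))
E
```

```text
time_s: 2.6
tcp_pos: [0.5271, 0.0238, 0.1412]
eef_rot: [179.7, -0.1, -90.3]
contact_force: [-0.3, 0.1, -0.7]
gripper_width: 0.0876
gripper_force: 0.0
[0.52705453 0.02379156 0.14118913] [ 1.79657392e+02 -1.08118149e-01 -9.02632229e+01]
[295. 181.] ((0.5384529829025269, -0.01305921096354723), 0.026392869651317596)
[627.  19.] ((0.34731000661849976, -0.10516815632581711), 0.011973509564995766)
[102.  45.] ((0.6494836807250977, -0.09261133521795273), 0.027524981647729874)
```

```bash
python3 -m crank '[[[0,0,0],[3.7,-1.1,1.8],-1],[[0,0,0],[0,0,4],-1],[[0,0,0],[0,0,3],-1],[[0,0,0],[0,0,2],-1],[[0,0,0],[0,0,0],-1],[[0,0,0],[0,0,0],-1]]'
```

```text
time_s: 3.25
tcp_pos: [0.5405, -0.0086, 0.0372]
eef_rot: [-180.0, -0.0, -89.9]
contact_force: [-0.4, -0.1, 0.2]
gripper_width: 0.0878
gripper_force: 0.0
```

```bash
python3 -m crank '[[[0,0,0],[0.4,0,0.4],-1],[[0,0,0],[0,0,0],1],[[0,0,0],[0,0,0],1],[[0,0,0],[0,0,0],1],[[0,0,0],[0,0,0],1],[[0,0,0],[0,0,0],1],[[0,0,0],[0,0,0],1]]' 12
```

```text
time_s: 3.95
tcp_pos: [0.54, -0.0135, 0.0327]
eef_rot: [-180.0, -0.0, -90.0]
contact_force: [-0.1, -0.1, 2.3]
gripper_width: 0.0513
gripper_force: 12.0
```

```bash
python3 -m crank '[[[0,0,0],[0,0,-4],1],[[0,0,0],[0,0,-3],1],[[0,0,0],[-4,2,0],1],[[0,0,0],[-4,2,0],1],[[0,0,0],[-4,2,0],1],[[0,0,0],[-4,2,0],1],[[0,0,0],[-2.35,1,0],1],[[0,0,0],[0,0,0],1]]'
python3 -m crank '[[[0,0,0],[0,0,0],1],[[0,0,0],[0,0,0],1]]'
```

```text
time_s: 4.75
tcp_pos: [0.4493, 0.1726, 0.1029]
eef_rot: [-180.0, 0.0, -89.8]
contact_force: [-0.4, 0.4, -0.1]
gripper_width: 0.0517
gripper_force: 12.0
time_s: 4.95
tcp_pos: [0.4501, 0.1695, 0.1025]
eef_rot: [180.0, -0.0, -90.0]
contact_force: [-0.4, -0.1, -0.9]
gripper_width: 0.052
gripper_force: 12.0
```

```bash
python3 -m crank '[[[0,0,0],[0,0,3],1],[[0,0,0],[0,0,2],1],[[0,0,0],[0,0,1],1],[[0,0,0],[0,0,0.6],1],[[0,0,0],[0,0,0],1],[[0,0,0],[0,0,0],1]]'
```

```text
time_s: 5.55
tcp_pos: [0.4505, 0.1701, 0.0371]
eef_rot: [-180.0, 0.0, -90.0]
contact_force: [0.5, -0.2, -0.7]
gripper_width: 0.0514
gripper_force: 12.0
```

```bash
python3 -m crank '[[[0,0,0],[0,0,0.1],1],[[0,0,0],[0,0,0],-1],[[0,0,0],[0,0,0],-1],[[0,0,0],[0,0,0],-1],[[0,0,0],[0,0,0],-1],[[0,0,0],[0,0,0],-1],[[0,0,0],[0,0,-4],-1],[[0,0,0],[0,0,-4],-1]]'
python3 -m crank '[[[0,0,0],[3.8,-2.85,0],-1],[[0,0,0],[3.8,-2.85,0],-1],[[0,0,0],[3.8,-2.85,0],-1],[[0,0,0],[3.8,-2.85,0],-1],[[0,0,0],[3.8,-2.85,0],-1],[[0,0,0],[3.8,-2.85,0],-1],[[0,0,0],[3.5,-2.85,0],-1],[[0,0,0],[0,0,0],-1]]'
python3 -m crank '[[[0,0,0],[0,0,0],-1],[[0,0,0],[0,0,0],-1]]'
```

```text
time_s: 6.35
tcp_pos: [0.4493, 0.1693, 0.1155]
eef_rot: [179.8, -0.2, -90.0]
contact_force: [1.3, 1.1, 0.3]
gripper_width: 0.0873
gripper_force: 0.0
time_s: 7.15
tcp_pos: [0.6518, -0.0973, 0.1145]
eef_rot: [180.0, -0.1, -90.2]
contact_force: [-1.3, 0.0, -0.0]
gripper_width: 0.0879
gripper_force: 0.0
time_s: 7.35
tcp_pos: [0.6487, -0.0927, 0.1152]
eef_rot: [179.9, 0.0, -90.0]
contact_force: [1.0, 0.3, 0.2]
gripper_width: 0.0879
gripper_force: 0.0
```

```bash
python3 -m crank '[[[0,0,0],[0,0,4],-1],[[0,0,0],[0,0,3],-1],[[0,0,0],[0,0,1.2],-1],[[0,0,0],[0,0,0],-1],[[0,0,0],[0,0,0],1],[[0,0,0],[0,0,0],1],[[0,0,0],[0,0,0],1],[[0,0,0],[0,0,0],1]]'
python3 -m crank '[[[0,0,0],[0,0,0],1],[[0,0,0],[0,0,0],1],[[0,0,0],[0,0,-4],1],[[0,0,0],[0,0,-3],1]]'
```

```text
time_s: 8.15
tcp_pos: [0.65, -0.093, 0.0347]
eef_rot: [-179.9, 0.0, -90.0]
contact_force: [0.0, 1.2, 0.1]
gripper_width: 0.0612
gripper_force: 0.0
time_s: 8.55
tcp_pos: [0.6493, -0.0933, 0.1043]
eef_rot: [179.9, -0.0, -90.0]
contact_force: [1.3, 0.8, 0.5]
gripper_width: 0.0514
gripper_force: 12.0
```

```bash
python3 -m crank '[[[0,0,0],[-4,2.3,0],1],[[0,0,0],[-4,2.3,0],1],[[0,0,0],[-4,2.3,0],1],[[0,0,0],[-4,2.3,0],1],[[0,0,0],[-4,2.3,0],1],[[0,0,0],[-4,2.3,0],1],[[0,0,0],[-4,2.3,0],1],[[0,0,0],[-4,2.3,0],1]]'
python3 -m crank '[[[0,0,0],[-2.2,1.6,0],1],[[0,0,0],[0,0,0],1],[[0,0,0],[0,0,3],1],[[0,0,0],[0,0,2],1],[[0,0,0],[0,0,1],1],[[0,0,0],[0,0,0.7],1],[[0,0,0],[0,0,0],1],[[0,0,0],[0,0,0],1]]'
```

```text
time_s: 9.35
tcp_pos: [0.4645, 0.2284, 0.1038]
eef_rot: [-180.0, 0.0, -90.0]
contact_force: [1.2, 0.9, 0.7]
gripper_width: 0.0512
gripper_force: 12.0
time_s: 10.15
tcp_pos: [0.4501, 0.2491, 0.037]
eef_rot: [-180.0, 0.0, -90.0]
contact_force: [0.3, 0.0, -0.2]
gripper_width: 0.0513
gripper_force: 12.0
```

```bash
python3 -m crank '[[[0,0,0],[0,0,0.1],1],[[0,0,0],[0,0,0],-1],[[0,0,0],[0,0,0],-1],[[0,0,0],[0,0,0],-1],[[0,0,0],[0,0,0],-1],[[0,0,0],[0,0,0],-1],[[0,0,0],[0,0,-4],-1],[[0,0,0],[0,0,-4],-1]]'
python3 -m crank '[[[0,0,0],[4.5,-0.1,-1.5],-1],[[0,0,0],[4.5,-0.1,-1.5],-1],[[0,0,0],[4.5,-0.1,-1.5],-1],[[0,0,0],[4.5,-0.1,-1.5],-1],[[0,0,0],[4.5,-0.1,-1.5],-1],[[0,0,0],[4.5,-0.1,-1.5],-1],[[0,0,0],[4.5,-0.1,-1.5],-1],[[0,0,0],[0,0,0],-1]]'
python3 -m crank '[[[0,0,0],[0,0,0],-1],[[0,0,0],[0,0,0],-1]]'
python3 - <<'E'
from h import *
s,c,T=wrist("w3");print(s["tcp_pos"],s["eef_rot"],T.round(3))
import pickle;pickle.dump((s,c,T),open("w3.pkl","wb"))
c=r.capture("top");cv2.imwrite("pics/top1.png",c["color"][170:310,150:340,::-1].repeat(3,0).repeat(3,1))
E
```

```text
time_s: 10.95
tcp_pos: [0.449, 0.2482, 0.1155]
eef_rot: [179.9, -0.2, -90.0]
contact_force: [0.9, 1.8, 0.7]
gripper_width: 0.0875
gripper_force: 0.0
time_s: 11.75
tcp_pos: [0.4568, -0.07, 0.2226]
eef_rot: [-179.8, -0.0, -90.3]
contact_force: [-0.4, 0.0, -0.1]
gripper_width: 0.0881
gripper_force: 0.0
time_s: 11.95
tcp_pos: [0.4562, -0.0657, 0.2202]
eef_rot: [180.0, 0.0, -90.0]
contact_force: [0.1, 0.1, -0.3]
gripper_width: 0.0876
gripper_force: 0.0
[ 0.45617721 -0.06567552  0.22018354] [ 1.79966674e+02  5.94482675e-03 -9.00309643e+01] [[-1.     0.001 -0.     0.456]
 [ 0.001  0.958  0.287 -0.143]
 [ 0.     0.287 -0.958  0.353]
 [ 0.     0.     0.     1.   ]]
```

View pics/w3.png

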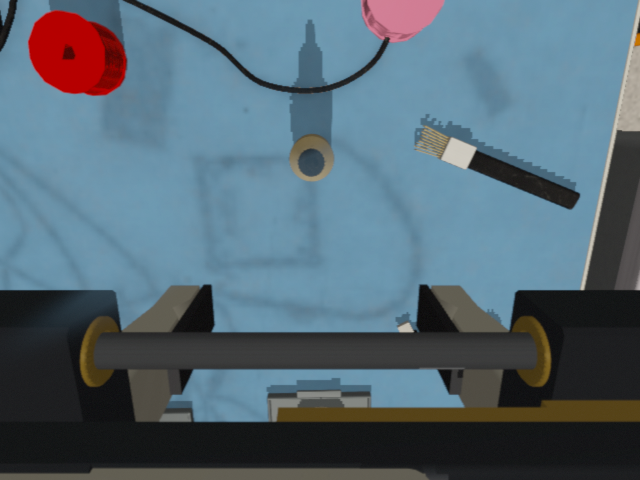

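View pics/top1.png

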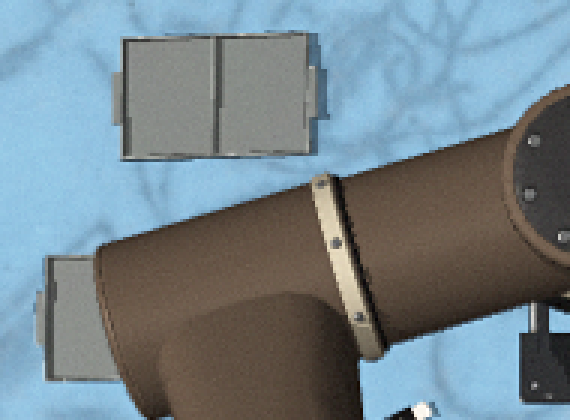

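The wrist view shows the bottle as an amber shoulder ring at (312,158) with its dark cap at (312,162). The top crop shows an empty tray 2; the arm hides tray 3, so I'll check that later.

```bash
python3 - <<'E'
from h import *
import pickle;s,c,T=pickle.load(open("w3.pkl","rb"))
print(toplane(c,[(312,158)],.064,T),toplane(c,[(312,162)],.088,T), toplane(c,[(290,158),(334,158)],.064,T)[:,0])
E
```

```text
[[ 0.45820073 -0.11451621  0.064     ]] [[ 0.45804173 -0.11428167  0.088     ]] [0.47373437 0.44266644]
```

```bash
python3 -m crank '[[[0,0,0],[4.8,-0.2,0],-1],[[0,0,0],[0,0,0],-1],[[0,0,0],[0,0,4],-1],[[0,0,0],[0,0,4],-1],[[0,0,0],[0,0,3],-1],[[0,0,0],[0,0,2],-1],[[0,0,0],[0,0,2],-1],[[0,0,0],[0,0,0],-1]]'
python3 -m crank '[[[0,0,0],[0,0,0],-1],[[0,0,0],[0,0,0],-1]]'
```

```text
time_s: 12.85
tcp_pos: [0.4566, -0.1131, 0.068]
eef_rot: [179.7, -0.0, -89.9]
contact_force: [0.4, -1.1, 0.4]
gripper_width: 0.0874
gripper_force: 0.0
time_s: 13.05
tcp_pos: [0.4593, -0.1134, 0.0715]
eef_rot: [-179.9, 0.0, -90.0]
contact_force: [-0.7, -1.3, 0.4]
gripper_width: 0.0876
gripper_force: 0.0
```

```bash
python3 -m crank '[[[0,0,0],[0.1,0,0.9],-1],[[0,0,0],[0,0,0],-1],[[0,0,0],[0,0,0],0],[[0,0,0],[0,0,0],0.3],[[0,0,0],[0,0,0],0.5],[[0,0,0],[0,0,0],1],[[0,0,0],[0,0,0],1],[[0,0,0],[0,0,0],1]]' 10
python3 -m crank '[[[0,0,0],[0,0,0],1],[[0,0,0],[0,0,0],1]]'
```

```text
time_s: 13.85
tcp_pos: [0.4585, -0.115, 0.0616]
eef_rot: [-180.0, 0.0, -90.0]
contact_force: [-0.4, 0.3, 0.2]
gripper_width: 0.045
gripper_force: 0.0
time_s: 14.05
tcp_pos: [0.4585, -0.115, 0.0616]
eef_rot: [-180.0, -0.0, -90.0]
contact_force: [0.1, -0.1, 0.2]
gripper_width: 0.034
gripper_force: 10.0
```

```bash
python3 -m crank '[[[0,0,0],[0,0,-2],1],[[0,0,0],[0,0,-4],1],[[0,0,0],[0,0,-3],1],[[0,0,0],[-2,-0.9,0],1],[[0,0,0],[-3.5,-1.6,0],1],[[0,0,0],[-3.5,-1.6,0],1],[[0,0,0],[-3.5,-1.6,0],1],[[0,0,0],[-3.5,-1.6,0],1]]'
python3 -m crank '[[[0,0,0],[-3.5,-1.6,0],1],[[0,0,0],[-3.5,-1.6,0],1],[[0,0,0],[-3.5,-1.6,0],1],[[0,0,0],[-3.5,-1.6,0],1],[[0,0,0],[-3.5,-1.6,0],1],[[0,0,0],[-3,-1.4,0],1],[[0,0,0],[-1.8,-0.85,0],1],[[0,0,0],[0,0,0],1]]'
python3 -m crank '[[[0,0,0],[0,0,0],1],[[0,0,0],[0,0,0],1]]'
```

```text
time_s: 14.85
tcp_pos: [0.5318, 0.0464, 0.1516]
eef_rot: [-180.0, 0.0, -90.0]
contact_force: [1.3, -0.2, 0.5]
gripper_width: 0.0338
gripper_force: 10.0
time_s: 15.65
tcp_pos: [0.6347, 0.2702, 0.1503]
eef_rot: [180.0, -0.0, -89.9]
contact_force: [-1.0, -0.9, -1.6]
gripper_width: 0.0339
gripper_force: 10.0
time_s: 15.85
tcp_pos: [0.6336, 0.2671, 0.1513]
eef_rot: [180.0, -0.0, -90.1]
contact_force: [-0.7, -0.8, -0.1]
gripper_width: 0.0337
gripper_force: 10.0
```

```bash
python3 -m crank '[[[0,0,0],[0,0,3],1],[[0,0,0],[0,0,3],1],[[0,0,0],[0,0,1.5],1],[[0,0,0],[0,0,0.6],1],[[0,0,0],[0,0,0.4],1],[[0,0,0],[0,0,0],1],[[0,0,0],[0,0,0],1],[[0,0,0],[0,0,0],1]]'
```

```text
time_s: 16.65
tcp_pos: [0.6346, 0.2683, 0.0677]
eef_rot: [-179.9, 0.1, -90.0]
contact_force: [0.4, 0.3, -0.6]
gripper_width: 0.0337
gripper_force: 10.0
```

```bash
python3 -m crank '[[[0,0,0],[0,0,0.1],1],[[0,0,0],[0,0,0],1],[[0,0,0],[0,0,0.1],1],[[0,0,0],[0,0,0],1]]'
python3 -m crank '[[[0,0,0],[0,0,0],1],[[0,0,0],[0,0,0],1]]'
```

```text
time_s: 17.05
tcp_pos: [0.6342, 0.268, 0.0646]
eef_rot: [-180.0, 0.0, -90.0]
contact_force: [-0.4, 0.2, -0.5]
gripper_width: 0.0336
gripper_force: 10.0
time_s: 17.25
tcp_pos: [0.6342, 0.268, 0.0647]
eef_rot: [-180.0, 0.0, -90.0]
contact_force: [-0.4, -0.9, -0.2]
gripper_width: 0.0337
gripper_force: 10.0
```

```bash
python3 -m crank '[[[0,0,0],[0,0,0],0.3],[[0,0,0],[0,0,0],0],[[0,0,0],[0,0,0],-1],[[0,0,0],[0,0,0],-1],[[0,0,0],[0,0,0],-1],[[0,0,0],[0,0,0],-1],[[0,0,0],[0,0,-4],-1],[[0,0,0],[0,0,-4],-1]]'
python3 -m crank '[[[0,0,0],[0,0,-4],-1],[[0,0,0],[4.8,0.3,0],-1],[[0,0,0],[4.8,0.3,0],-1],[[0,0,0],[4.8,0.3,0],-1],[[0,0,0],[4.8,0.3,0],-1],[[0,0,0],[4.8,0.3,0],-1],[[0,0,0],[4.8,0.3,0],-1],[[0,0,0],[4.8,0.3,0],-1]]'
python3 -m crank '[[[0,0,0],[4.8,0.3,0],-1],[[0,0,0],[4.8,0.3,0],-1],[[0,0,0],[4.8,0.3,0],-1],[[0,0,0],[4.8,0.3,0],-1],[[0,0,0],[4.8,0.3,0],-1],[[0,0,0],[0,0,0],-1],[[0,0,0],[0,0,0],-1],[[0,0,0],[0,0,0],-1]]'
python3 - <<'E'
from h import *
s,c,T=wrist("w4");print(s["tcp_pos"],s["eef_rot"])
H,S,V=cv2.split(cv2.cvtColor(c["color"],cv2.COLOR_RGB2HSV))
m=((H>104)&(H<125)&(S>150)).astype(np.uint8)
cs,_=cv2.findContours(m,cv2.RETR_EXTERNAL,cv2.CHAIN_APPROX_NONE)
for k in cs:
    if cv2.contourArea(k)>800:
        w=toplane(c,k[:,0],.036,T)[:,:2].astype(np.float32);print(k[:,0].mean(0).round(),cv2.minEnclosingCircle(w))
c=r.capture("top");cv2.imwrite("pics/top2.png",c["color"][170:310,150:340,::-1].repeat(3,0).repeat(3,1));np.save("top2.npy",c,allow_pickle=True)
E
```

```text
time_s: 18.05
tcp_pos: [0.6334, 0.2673, 0.144]
eef_rot: [179.8, -0.1, -90.0]
contact_force: [0.7, 1.2, 0.9]
gripper_width: 0.0837
gripper_force: 0.0
time_s: 18.85
tcp_pos: [0.6125, -0.0698, 0.1849]
eef_rot: [-180.0, 0.0, -90.0]
contact_force: [0.6, 0.1, 0.9]
gripper_width: 0.0875
gripper_force: 0.0
time_s: 19.65
tcp_pos: [0.5978, -0.3076, 0.1845]
eef_rot: [180.0, 0.0, -90.0]
contact_force: [0.5, 0.3, -0.1]
gripper_width: 0.088
gripper_force: 0.0
[ 0.59777791 -0.30762017  0.18445942] [ 1.79987444e+02  1.06098051e-02 -9.00195272e+01]
```

View pics/top2.png

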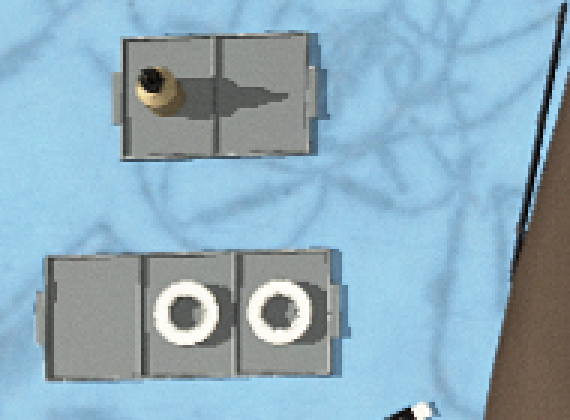

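View pics/w4.png

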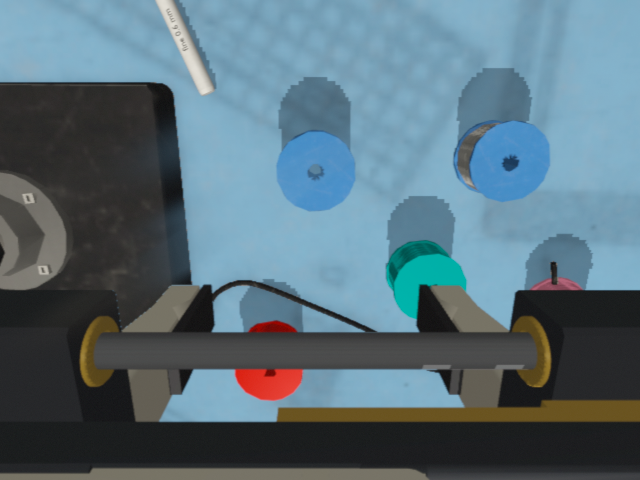

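The top crop shows both tapes well inside bays 2 and 1 of tray 3 (crop pixels (187,313) and (280,312)), and the bottle upright in the left bay of tray 2 (foot near (172,95)). The wrist view shows the blue reels' top discs centred at (316,170) and (510,161); turquoise (428,280) and red (270,360) are neighbours to leave alone.

```bash
python3 - <<'E'
from h import *
s,c,T=wrist()
print(s["tcp_pos"],toplane(c,[(316,170),(510,161),(277,170),(355,170)],.036,T).round(4))
c=np.load("top2.npy",allow_pickle=True).item();im=c["color"]
print("tapes",toplane(c,[(150+187/3,170+313/3),(150+280/3,170+312/3)],.021).round(4))
E
```

```text
[ 0.59817007 -0.3069523   0.18477674] [[ 0.5976 -0.3483  0.036 ]
 [ 0.4638 -0.3546  0.036 ]
 [ 0.6246 -0.3483  0.036 ]
 [ 0.5705 -0.3483  0.036 ]]
tapes [[0.4496 0.2442 0.021 ]
 [0.45   0.1674 0.021 ]]
```

```bash
python3 -m crank '[[[0,0,0],[4.1,0,0],-1],[[0,0,0],[0,0,4],-1],[[0,0,0],[0,0,4],-1],[[0,0,0],[0,0,4],-1],[[0,0,0],[0,0,2.2],-1],[[0,0,0],[0,0,1],-1],[[0,0,0],[0,0,0],-1],[[0,0,0],[0,0,0],-1]]'
python3 -m crank '[[[0,0,0],[0,0,0],1],[[0,0,0],[0,0,0],1],[[0,0,0],[0,0,0],1],[[0,0,0],[0,0,0],1],[[0,0,0],[0,0,0],1],[[0,0,0],[0,0,0],1]]' 30
```

```text
time_s: 20.6
tcp_pos: [0.599, -0.349, 0.034]
eef_rot: [-179.9, -0.0, -90.0]
contact_force: [-0.1, -0.3, -0.0]
gripper_width: 0.0878
gripper_force: 0.0
time_s: 21.2
tcp_pos: [0.5977, -0.3492, 0.0329]
eef_rot: [180.0, -0.0, -90.0]
contact_force: [-1.5, 1.1, 3.4]
gripper_width: 0.0553
gripper_force: 30.0
```

```bash
python3 -m crank '[[[0,0,0],[0,0,-3],1],[[0,0,0],[0,0,-4],1],[[0,0,0],[0,0,-2],1],[[0,0,0],[-3.5,-0.3,0],1],[[0,0,0],[-4.5,-0.3,0],1],[[0,0,0],[-4.5,-0.3,0],1],[[0,0,0],[-4.5,-0.3,0],1],[[0,0,0],[-4.5,-0.3,0],1]]'
python3 -m crank '[[[0,0,0],[-4.5,-0.3,0],1],[[0,0,0],[-4.5,-0.3,0],1],[[0,0,0],[-4.5,-0.3,0],1],[[0,0,0],[-4.5,-0.3,0],1],[[0,0,0],[-4.5,-0.3,0],1],[[0,0,0],[-4.5,-0.3,0],1],[[0,0,0],[-3.3,-0.3,0],1],[[0,0,0],[-2,0,0],1]]'
python3 -m crank '[[[0,0,0],[0,0,0],1],[[0,0,0],[0,0,0],1],[[0,0,0],[0,0,0],1]]'
python3 - <<'E'
from h import *
s,c,T=wrist("w5")
E
```

```text
time_s: 22.0
tcp_pos: [0.6124, -0.1324, 0.122]
eef_rot: [180.0, 0.0, -90.1]
contact_force: [0.7, 0.5, -1.7]
gripper_width: 0.0556
gripper_force: 30.0
time_s: 22.8
tcp_pos: [0.6338, 0.1916, 0.1218]
eef_rot: [180.0, -0.0, -89.9]
contact_force: [-0.0, 0.2, -3.7]
gripper_width: 0.056
gripper_force: 30.0
time_s: 23.1
tcp_pos: [0.6338, 0.1877, 0.1222]
eef_rot: [180.0, -0.0, -90.1]
contact_force: [0.6, 0.6, -2.2]
gripper_width: 0.0559
gripper_force: 30.0
```

View pics/w5.png

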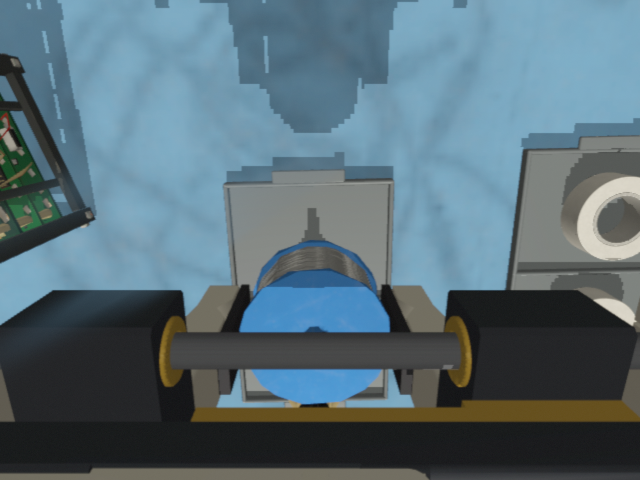

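The reel (316,330) hangs level in the gripper, above the empty near bay of tray 2. I lower it.

```bash
python3 -m crank '[[[0,0,0],[0,0,3],1],[[0,0,0],[0,0,3],1],[[0,0,0],[0,0,1.5],1],[[0,0,0],[0,0,0.6],1],[[0,0,0],[0,0,0.3],1],[[0,0,0],[0,0,0],1],[[0,0,0],[0,0,0],1],[[0,0,0],[0,0,0],1]]'
python3 -m crank '[[[0,0,0],[0,0,0.1],1],[[0,0,0],[0,0,0],1],[[0,0,0],[0,0,0],1]]'
```

```text
time_s: 23.95
tcp_pos: [0.6347, 0.1893, 0.0397]
eef_rot: [-179.9, 0.1, -90.0]
contact_force: [0.3, -1.6, -2.8]
gripper_width: 0.0553
gripper_force: 30.0
time_s: 24.25
tcp_pos: [0.6341, 0.189, 0.0377]
eef_rot: [-180.0, 0.0, -90.0]
contact_force: [-0.6, 0.4, -3.1]
gripper_width: 0.0558
gripper_force: 30.0
```

```bash
python3 -m crank '[[[0,0,0],[0,0,0.15],1],[[0,0,0],[0,0,0],1],[[0,0,0],[0,0,0],-1],[[0,0,0],[0,0,0],-1],[[0,0,0],[0,0,0],-1],[[0,0,0],[0,0,0],-1],[[0,0,0],[0,0,0],-1],[[0,0,0],[0,0,-4],-1]]'
python3 -m crank '[[[0,0,0],[0,0,-4],-1],[[0,0,0],[4.5,1.4,-0.5],-1],[[0,0,0],[4.5,1.4,0],-1],[[0,0,0],[4.5,1.4,0],-1],[[0,0,0],[4.5,1.4,0],-1],[[0,0,0],[4.5,1.4,0],-1],[[0,0,0],[4.5,1.4,0],-1],[[0,0,0],[4.5,1.4,0],-1]]'
python3 -m crank '[[[0,0,0],[4.5,1.4,0],-1],[[0,0,0],[4.5,1.4,0],-1],[[0,0,0],[4.5,1.4,0],-1],[[0,0,0],[4.5,1.4,0],-1],[[0,0,0],[4.5,1.4,0],-1],[[0,0,0],[0.4,0.2,0],-1],[[0,0,0],[0,0,0],-1],[[0,0,0],[0,0,0],-1]]'
python3 -m crank '[[[0,0,0],[0,0,0],-1]]'
```

```text
time_s: 25.05
tcp_pos: [0.6307, 0.1873, 0.0711]
eef_rot: [179.5, -0.3, -90.1]
contact_force: [0.3, 0.2, -0.6]
gripper_width: 0.0875
gripper_force: 0.0
time_s: 25.85
tcp_pos: [0.5352, -0.1276, 0.1214]
eef_rot: [-180.0, 0.0, -90.0]
contact_force: [0.3, -0.5, 0.9]
gripper_width: 0.0876
gripper_force: 0.0
time_s: 26.65
tcp_pos: [0.4639, -0.3546, 0.121]
eef_rot: [180.0, 0.0, -90.0]
contact_force: [0.5, 0.9, 0.1]
gripper_width: 0.0875
gripper_force: 0.0
time_s: 26.75
tcp_pos: [0.4644, -0.354, 0.1212]
eef_rot: [-180.0, 0.0, -89.9]
contact_force: [0.5, -0.5, -0.4]
gripper_width: 0.0876
gripper_force: 0.0
```

```bash
python3 -m crank '[[[0,0,0],[0.1,0,4],-1],[[0,0,0],[0,0,3],-1],[[0,0,0],[0,0,1.8],-1],[[0,0,0],[0,0,0],-1],[[0,0,0],[0,0,0],-1]]'
python3 -m crank '[[[0,0,0],[0,0,0],1],[[0,0,0],[0,0,0],1],[[0,0,0],[0,0,0],1],[[0,0,0],[0,0,0],1],[[0,0,0],[0,0,0],1],[[0,0,0],[0,0,0],1]]' 30
```

```text
time_s: 27.25
tcp_pos: [0.4646, -0.3553, 0.0335]
eef_rot: [180.0, -0.0, -89.9]
contact_force: [0.8, 0.2, 1.3]
gripper_width: 0.0877
gripper_force: 0.0
time_s: 27.85
tcp_pos: [0.4638, -0.3561, 0.0335]
eef_rot: [-180.0, -0.0, -90.0]
contact_force: [-1.7, 0.6, 4.5]
gripper_width: 0.0554
gripper_force: 30.0
```

```bash
python3 -m crank '[[[0,0,0],[0,0,-3],1],[[0,0,0],[0,0,-4],1],[[0,0,0],[0,0,-2],1],[[0,0,0],[-3.5,0.1,0],1],[[0,0,0],[-4.5,0.1,0],1],[[0,0,0],[-4.5,0.1,0],1],[[0,0,0],[-4.5,0.1,0],1],[[0,0,0],[-4.5,0.1,0],1]]'
python3 -m crank '[[[0,0,0],[-4.5,0.1,0],1],[[0,0,0],[-4.5,0.1,0],1],[[0,0,0],[-4.5,0.1,0],1],[[0,0,0],[-4.5,0.1,0],1],[[0,0,0],[-4.5,0.1,0],1],[[0,0,0],[-4.5,0.1,0],1],[[0,0,0],[-4.5,0.1,0],1],[[0,0,0],[-4.5,0.1,0],1]]'
python3 -m crank '[[[0,0,0],[-4.5,0.1,0],1],[[0,0,0],[-4,0.1,0],1],[[0,0,0],[-2.4,0.1,0],1],[[0,0,0],[0,0,0],1],[[0,0,0],[0,0,0],1],[[0,0,0],[0,0,0],1]]'
```

```text
time_s: 28.65
tcp_pos: [0.4583, -0.1395, 0.1228]
eef_rot: [180.0, 0.0, -90.1]
contact_force: [1.1, 0.7, -1.8]
gripper_width: 0.0555
gripper_force: 30.0
time_s: 29.45
tcp_pos: [0.4504, 0.2207, 0.1229]
eef_rot: [180.0, 0.0, -90.0]
contact_force: [1.0, -1.2, -2.3]
gripper_width: 0.0555
gripper_force: 30.0
time_s: 30.05
tcp_pos: [0.4479, 0.3267, 0.1227]
eef_rot: [180.0, -0.1, -90.1]
contact_force: [0.1, 0.1, -2.8]
gripper_width: 0.0558
gripper_force: 30.0
```

```bash
python3 -m crank '[[[0,0,0],[0,0,3],1],[[0,0,0],[0,0,3],1],[[0,0,0],[0,0,1.5],1],[[0,0,0],[0,0,0.6],1],[[0,0,0],[0,0,0.3],1],[[0,0,0],[0,0,0.1],1],[[0,0,0],[0,0,0],1],[[0,0,0],[0,0,0],1]]'
python3 -m crank '[[[0,0,0],[0,0,0.1],1],[[0,0,0],[0,0,0],1],[[0,0,0],[0,0,0],1]]'
```

```text
time_s: 30.85
tcp_pos: [0.4485, 0.3284, 0.0389]
eef_rot: [-179.9, 0.1, -90.0]
contact_force: [0.2, 0.4, -1.9]
gripper_width: 0.0554
gripper_force: 30.0
time_s: 31.15
tcp_pos: [0.4482, 0.3281, 0.0372]
eef_rot: [-180.0, 0.0, -90.0]
contact_force: [-0.7, 0.0, -2.0]
gripper_width: 0.0554
gripper_force: 30.0
```

Release, then retreat upward and sideways so the cameras can check everything.

```bash
python3 -m crank '[[[0,0,0],[0,0,0.05],1],[[0,0,0],[0,0,0],1],[[0,0,0],[0,0,0],-1],[[0,0,0],[0,0,0],-1],[[0,0,0],[0,0,0],-1],[[0,0,0],[0,0,0],-1],[[0,0,0],[0,0,0],-1],[[0,0,0],[0,0,-4],-1]]'
python3 -m crank '[[[0,0,0],[0,0,-4],-1],[[0,0,0],[0,0,-4],-1],[[0,0,0],[4.5,0,-1],-1],[[0,0,0],[4.5,0,-1],-1],[[0,0,0],[4.5,0,-1],-1],[[0,0,0],[4.5,0,-1],-1],[[0,0,0],[4.5,0,-1],-1],[[0,0,0],[4.5,0,-1],-1]]'
python3 -m crank '[[[0,0,0],[4.5,0,-1],-1],[[0,0,0],[4.5,0,-1],-1],[[0,0,0],[4.5,0,0],-1],[[0,0,0],[4.5,0,0],-1],[[0,0,0],[4.5,0,0],-1],[[0,0,0],[4.5,0,0],-1],[[0,0,0],[0,0,0],-1],[[0,0,0],[0,0,0],-1]]'
python3 - <<'E'
from h import *
c=r.capture("top");cv2.imwrite("pics/top3.png",cv2.resize(c["color"][170:310,150:340,::-1],None,fx=4,fy=4,interpolation=cv2.INTER_CUBIC));im=c["color"]
np.save("top3.npy",c,allow_pickle=True)
H,S,V=cv2.split(cv2.cvtColor(im,cv2.COLOR_RGB2HSV))
for n,m,z in(("reel",(H>104)&(H<125)&(S>140),.039),("tape",(S<60)&(V>170),.021)):
    m=m.astype(np.uint8);m[:170]=0;m[310:]=0;m[:,:150]=0;m[:,340:]=0
    cs,_=cv2.findContours(m,cv2.RETR_EXTERNAL,cv2.CHAIN_APPROX_NONE)
    for k in cs:
        if cv2.contourArea(k)>100:
            w=toplane(c,k[:,0],z)[:,:2].astype(np.float32);print(n,k[:,0].mean(0).round(),cv2.minEnclosingCircle(w))
c=r.capture("scene");cv2.imwrite("pics/scene3.png",cv2.resize(c["color"][150:290,120:320,::-1],None,fx=4,fy=4,interpolation=cv2.INTER_CUBIC))
E
```

```text
time_s: 31.95
tcp_pos: [0.446, 0.3254, 0.0725]
eef_rot: [179.7, -0.4, -90.1]
contact_force: [0.4, 0.5, -0.8]
gripper_width: 0.0874
gripper_force: 0.0
time_s: 32.75
tcp_pos: [0.4476, 0.0563, 0.2172]
eef_rot: [-180.0, 0.0, -90.0]
contact_force: [0.6, -0.2, 1.0]
gripper_width: 0.0878
gripper_force: 0.0
time_s: 33.55
tcp_pos: [0.4473, -0.2131, 0.2362]
eef_rot: [180.0, 0.0, -90.2]
contact_force: [0.1, 0.9, -0.5]
gripper_width: 0.0876
gripper_force: 0.0
reel [177. 274.] ((0.449024498462677, 0.3280099332332611), 0.02767808362841606)
reel [234. 199.] ((0.6349165439605713, 0.18956737220287323), 0.02713738940656185)
tape [243. 274.] ((0.4516960680484772, 0.16930867731571198), 0.026970159262418747)
tape [212. 274.] ((0.4511525630950928, 0.24613389372825623), 0.027012914419174194)
```

View pics/top3.png

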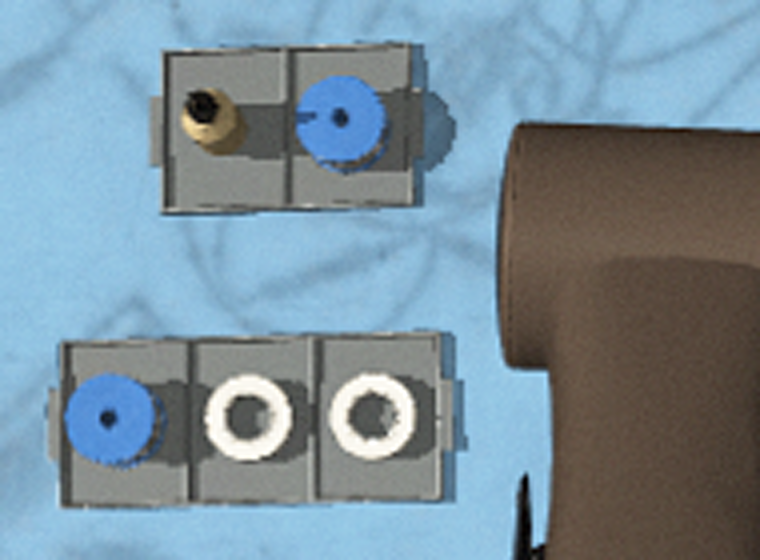

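View pics/scene3.png

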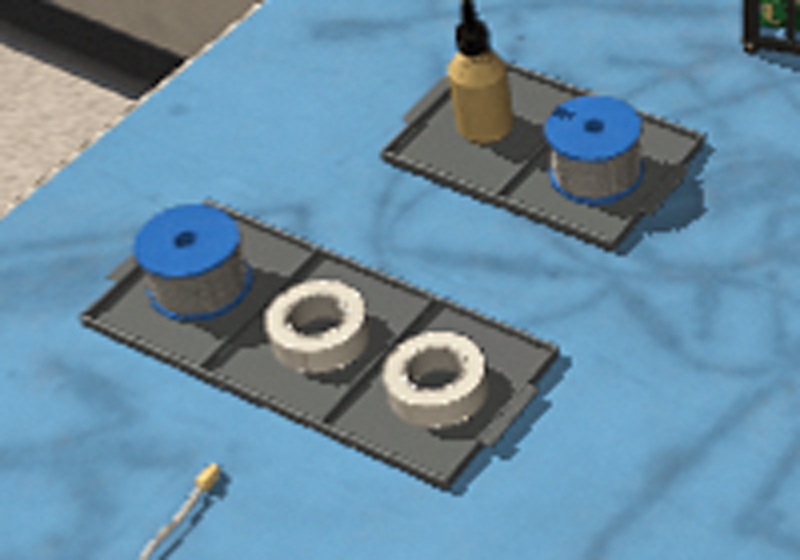

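Both kits are complete. In the top crop the reels are at (110,419) and (341,120), the tapes at (248,418) and (373,417), and the bottle is upright near (212,120). Everything is flat, the reels and tapes measure within about 3 mm of their bay centres, and the arm is clear, so I hand it in.

```bash
python3 -c "
from plant import r
print(r.close_job())"
```

```text
the job is handed in; nothing more can be done
None
```

Both kits are made up and the job is handed in: one reel and both white tape rolls are in the three-bay tray, and the other reel and the upright bottle are in the two-bay tray. The reels and tapes measured within about 3 mm of their bay centres, the bottle's place was checked by eye only, and no verdict came back.

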